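# Sound check of toy cars

### The arm

A 6-joint arm with a two-finger parallel gripper is mounted at the origin on the work surface. World frame = base frame: x ahead of the robot, y to its left, z up, the work surface at z = 0. Lengths are in m, angles in rad, forces in N, time in s.
With the tool pointing down it reaches from about 0.425 to 0.95 m from the base axis. Payload 14.7 kg.
Tool frame: the origin (TCP) lies at the very end of the fingers, on their centre line; the grasp point (between the pads) lies 19 mm behind it; x points along the fingers, y is the direction in which the jaws open and shut, and the axes are right-handed (so a half turn about x gives the same grasp; the last joint's range is limited). The gripper opens to 85 mm and grips with 20 to 120 N. Pads are 22 mm wide; open, the fingers measure 114 mm over their backs; the gripper's body (76 mm by 85 mm) begins 54 mm behind the grasp point. The pads swing forward as they close: fully open they stand 13 mm farther back than shut.
Start: joints at [-1.376, 0.48, 1.596, -0, 1.065, -0.047], TCP at [0.156, -0.631, 0.231] pointing down, gripper open.
Joint ranges: [-2.75, 2.75], [-0.82, 2.05], [0.23, 2.67], [-1.56, 4.7], [0.09, 2.69], [-2.92, 2.92]. Speed limits (rad/s): [1.89, 1.89, 2.39, 3.01, 3.01, 3.01].

### API

Orientations are given as a rotation vector (axis times angle).
In Python, from workcell import arm gives the robot as it stands.
- The arm moves only by the tool move_arm, never from a script. Its argument "increments" is a list of rows, each a list of 7 numbers: the shift along the tool's x, y, z in mm, then the turn, a rotation vector about the tool's x, y, z in degrees, then the closure in counts, from 0 (fully open) to 255 (shut). A call has 1 to 8 rows; each row is the pose to reach, as a shift and turn from the pose commanded when the call began, along the tool's axes at that moment; what a row does not reach only later rows make up. A row lasts 1/10 s, in which the tool goes at most 50 mm and 8.59 degrees, less where a joint would pass 70% of its speed; a pose out of reach is approached as far as the arm can. A call with a gripper value outside its range is refused whole. The fingers move at their own pace and stop on an object; "squeeze" is the grip in N (left out, the last holds). Time passes only in rows, so rows that repeat a pose let the fingers close. It gives the time, the measured TCP pose, the force and the opening at its end, in the units of the state.
- arm.read_state(): the state, without advancing time (a new reading comes with each control period).
- arm.read_camera(name): name is "side" or "top"; returns a dict with "img" (420x560x3 uint8, red, green, blue), "fovy" (degrees; the focal length in pixels is half the picture's height over the tangent of half this angle, whatever the lens; pixels are square), "cx", "cy" (the principal point, pixels), "k1" (the pictures are not rectified: a ray, as slopes to the right and down, at radius r is drawn at 1 + k1 r^2 times it, then the intrinsics apply), "xyz" and "attitude" of the camera in the world. Camera axes: x right, y down, z forward; pixel columns grow to the right and rows downward; lengths in m; the calibration is good to about 2 mm. A picture is of the moment at which its call begins. There is no depth.
- arm.sign_off(): hands the job in, once; it reports no verdict.
Trained networks look in a picture, given as the dict that the camera call returned (one of the last four; its "shot" number tells which), for a name from the list of things; names that differ only in an ending like _2 or _b are one class to them, and where a whole thing is asked for, a point or a joint stands for the part that bears it (a point fixed in the world has none). Each returns a list of dicts, best first, with "conf" (0 to 1); they miss things now and then, are a little off and sometimes report something else, mostly with a low value. They report only what shows in the picture. A call takes as long as a camera call. They do not tell look-alikes from the thing itself.
- arm.recognise(picture, query): "extent" ([left, top, right, bottom] as shares, 0 to 1, of the picture: columns of its width, rows of its height, round what is visible of it).
- arm.regions_of(picture, query): "mask" (420x560 bool, what is visible of it) and "extent" ([left, top, right, bottom] as shares, 0 to 1, of the picture: columns of its width, rows of its height, round what is visible of it).
- arm.mark_of(picture, query): "location" ([column, row] as shares, 0 to 1, of the picture: columns of its width, rows of its height: a listed point, or the origin of a listed thing).
The state is a dict: "time_s": time; "qpos": joint angles; "joint_velocities": joint speeds; "joint_efforts": joint torques, N m; "tcp_pos": TCP position; "ee_rot": TCP orientation; "wrist_force": force on the tool from outside, world axes, zero at the start; "moment": the same for the moment, N m; "gripper_width": opening from 0.0 (shut) to 1.0 (fully open).
Only numpy, scipy, OpenCV 4.12 (cv2) and the standard library are available. Lean on these libraries where they do the work, as an engineer would, in place of code of your own. Each camera call takes 0.05 s, during which the arm holds its last target.

### The job

Start the sound check on the assembly bench using closed fingers, without grasping anything: first tip the grey recorder's rocker fully to on by pressing down its green end, then push the yellow roof button fully in, then the blue one fully in; they stay in. Press each in that order, do not press the white button, and leave the cars, the glue bottle and the tub of pins standing where they are, neither lifted nor shoved aside.

Things in the scene. Friction and masses are not known exactly. Their poses are not given: they have to be found in the camera images.
- recorder: grey recorder box fixed to the bench, 110 mm (x) by 130 mm (y) by 34 mm high; origin under its centre, z up. The black paddle rocker sits on top, 20 mm to -x of the centre, its long side along y, the green end to +y; black grille slots to +x. It may stand at the robot's left or right
- rocker_on_end (a point): top surface of the rocker's green (on) end, 30 mm from the pivot, mid-width; it moves with the rocker: about 60 mm above the bench when off (end raised), 48 mm when on. The paddle is 30 mm wide, 80 mm long, 8 mm thick; the pivot line is 46 mm above the bench, along the recorder's x
- rocker (a joint): rocker angle: 0 = off (green end raised), 0.4 rad = fully on (green end down at its hard stop); moves against friction, about 1 N at the green end, 2 N half-way to the pivot, and stays where it is left
- car_yellow: loose red toy car with a yellow roof button, 104 mm long, 58 mm wide, 0.23 kg, 66 mm high over the raised button; origin under its middle on the bench, its x along its length towards the front (white lamps), z up; its place among the three cars varies
- car_blue: loose red toy car with a blue roof button, 104 mm long, 58 mm wide, 0.23 kg, 66 mm high over the raised button; origin under its middle on the bench, its x along its length towards the front (white lamps), z up; its place among the three cars varies
- car_white: loose red toy car with a white roof button, 104 mm long, 58 mm wide, 0.23 kg, 66 mm high over the raised button; origin under its middle on the bench, its x along its length towards the front (white lamps), z up; its place among the three cars varies
- yellow_top (a point): centre of the flat top of the yellow round button (34 mm across), on the car's roof 6 mm behind the middle; 66 mm above the bench when up, 60 mm when fully in; it moves with the button
- blue_top (a point): centre of the flat top of the blue round button (34 mm across), on the car's roof 6 mm behind the middle; 66 mm above the bench when up, 60 mm when fully in; it moves with the button
- white_top (a point): centre of the flat top of the white round button (34 mm across), on the car's roof 6 mm behind the middle; 66 mm above the bench when up, 60 mm when fully in; it moves with the button
- yellow_key (a joint): travel of the yellow button: 0 = up, 0.006 m = fully in; it goes straight down against about 2.5 N of friction to a hard stop, and stays where it is left. When fully in its top is still 3 mm above the black collar (42 mm across) around it
- blue_key (a joint): travel of the blue button: 0 = up, 0.006 m = fully in; it goes straight down against about 2.5 N of friction to a hard stop, and stays where it is left. When fully in its top is still 3 mm above the black collar (42 mm across) around it
- white_key (a joint): travel of the white button: 0 = up, 0.006 m = fully in; it goes straight down against about 2.5 N of friction to a hard stop, and stays where it is left. When fully in its top is still 3 mm above the black collar (42 mm across) around it
- glue: loose white glue bottle with a red cap, 34 mm across, 85 mm high, not to be moved; origin under its centre
- tub: loose open white tub of steel pins, 50 mm across, 36 mm high, not to be moved; origin under its centre
- tray: blue tray of pins fixed to the bench, 110 by 130 by 30 mm, on the side opposite the recorder; origin under its centre
Mind the look-alikes: they are no part of the job. What is shaped like the car_blue but turquoise is not meant.

How it is judged:
On the way, in this order (a step that is already met when the one before it is completed fails the run):
1. the recorder's rocker is tipped on (value of joint rocker above 0.34 rad), for 0.1 s.
2. the yellow button is pushed in (value of joint yellow_key above 0.005 m), for 0.1 s.
3. the blue button is pushed in (value of joint blue_key above 0.005 m), for 0.1 s.
At the end, for the whole second after the job is handed in: rocker on (over 0.34 of 0.4 rad), yellow and blue buttons in (over 5 of 6 mm), white button up (under 2 mm), cars, bottle and tub upright, at rest and within 30 mm of where they began (value of joint rocker above 0.34 rad and value of joint each of yellow_key, blue_key above 0.005 m and value of joint white_key below 0.002 m and distance of each of car_yellow, car_blue, car_white, glue, tub from where it was at the start of the episode below 0.03 m and angle between each of car_yellow, car_blue, car_white, glue, tub's own z axis and vertical below 0.15 rad and linear speed of each of car_yellow, car_blue, car_white, glue, tub below 0.02 m/s); the robot touches nothing.
It fails at once if the white button is pressed (value of joint white_key above 0.002 m).
It fails at once if a button is pressed before the rocker is on (value of joint any of yellow_key, blue_key above 0.002 m and value of joint rocker below 0.34 rad).
It fails at once if the blue button is pressed before the yellow one is in (value of joint blue_key above 0.002 m and value of joint yellow_key below 0.005 m).
It fails at once if a car, the bottle or the tub is lifted (height (world z) of any of car_yellow, car_blue, car_white, glue, tub above 0.012 m).
It fails at once if a car, the bottle or the tub is shoved away or tipped (distance of any of car_yellow, car_blue, car_white, glue, tub from where it was at the start of the episode above 0.03 m or angle between any of car_yellow, car_blue, car_white, glue, tub's own z axis and vertical above 0.3 rad).
It also fails if it takes over 42 s, if anything falls off the work surface, if the arm or the gripper's body presses on something with over 40 N, if the wrist force passes 120 N, or if a joint passes its speed limit or range.

## Working session

There is one attempt and no reset: what is moved stays moved. The work goes in short steps, Python scripts to look and compute and a tool call to move; the robot and the scene stay as the last step left them, time stands still between calls to the robot, and variables do not carry over. Pictures are saved under pics/ and viewed, and the job is handed in when it is done.

Besides the shell and the picture viewer there is one more tool, called as a command line: name --pt "numbers of a row" for each row, then --argument value for the rest. move_arm: Moves the arm, as the interface text tells. Its arguments: {"type":"object","properties":{"increments":{"type":"array"},"squeeze":{"type":"number"}},"required":["increments"]}

```bash
mkdir -p pics; ls; cat > h.py <<'E'
import numpy as np, cv2
from scipy.spatial.transform import Rotation as R
from workcell import arm
def save(p,name): cv2.imwrite('pics/'+name,cv2.cvtColor(p['img'],cv2.COLOR_RGB2BGR))
E
python3 - <<'E'
from h import *
s=arm.read_state()
for k,v in s.items(): print(k,v)
for n in('top','side'):
    p=arm.read_camera(n); save(p,n+'0.png')
    print({k:v for k,v in p.items() if k!='img'})
    for q in ['recorder','rocker_on_end','car_yellow','car_blue','car_white','yellow_top','blue_top','white_top','glue','tub','tray']:
        r=arm.mark_of(p,q)
        print(q,[(round(d['conf'],2),np.round(np.array(d['location'])*[560,420],1).tolist()) for d in r][:5])
E
```

```text
pics
time_s 0.0
qpos [-1.37558271e+00  4.80857504e-01  1.59689782e+00  1.82102919e-06
  1.06510098e+00 -4.65861197e-02]
joint_velocities [ 8.25967671e-05 -1.92292656e-03  6.55436403e-04  1.27774238e-03
  1.29663649e-03 -2.11713190e-04]
joint_efforts [ 7.35553858e-04 -9.50648117e+01 -4.30191565e+01 -3.14042279e-05
  1.21236747e-02 -5.62635319e-05]
tcp_pos [ 0.15558873 -0.6306598   0.23064682]
ee_rot [ 2.09343316  0.25567599 -2.09362767]
wrist_force [-0.692849    0.14804241  0.36361406]
moment [ 2.42868384e-05 -5.40488770e-02  2.36139559e-02]
gripper_width 1.0000700296156164
{'fovy': 56.438777143614, 'cx': 275.86989816981924, 'cy': 205.54105222718283, 'k1': -0.0586530813540225, 'xyz': array([ 0.44645766, -0.00671406,  0.83628498]), 'attitude': array([-2.18817676,  2.16173102, -0.06059935]), 'shot': 1}
recorder [(0.89, [427.3, 192.7])]
rocker_on_end [(0.67, [421.0, 201.5])]
car_yellow [(0.82, [285.5, 148.9])]
car_blue [(0.79, [422.1, 307.1]), (0.73, [333.4, 221.7]), (0.6, [278.8, 280.6])]
car_white [(0.9, [234.4, 224.5])]
yellow_top [(0.78, [285.1, 141.9])]
blue_top [(0.73, [277.4, 289.
[... 316 characters left out ...]
ay([ 0.39321064, -0.60997862,  0.77617258]), 'attitude': array([-2.41978016,  0.23799152, -0.06296621]), 'shot': 2}
recorder [(0.69, [333.9, 367.0])]
rocker_on_end [(0.86, [322.5, 339.6])]
car_yellow [(0.94, [339.9, 224.7]), (0.48, [275.0, 251.9])]
car_blue [(0.92, [203.9, 239.0]), (0.9, [214.2, 307.0]), (0.6, [275.7, 277.4]), (0.58, [193.5, 382.4])]
car_white [(0.87, [254.3, 193.7])]
yellow_top [(0.7, [344.3, 203.4])]
blue_top [(0.78, [190.4, 364.8]), (0.77, [274.0, 253.5]), (0.75, [196.6, 218.3]), (0.71, [204.0, 282.0])]
white_top [(0.45, [249.1, 175.8])]
glue [(0.79, [340.2, 169.8]), (0.58, [334.5, 368.8])]
tub [(0.74, [373.5, 278.2]), (0.44, [249.9, 172.5])]
tray [(0.96, [287.6, 128.9])]
```

View pics/top0.png

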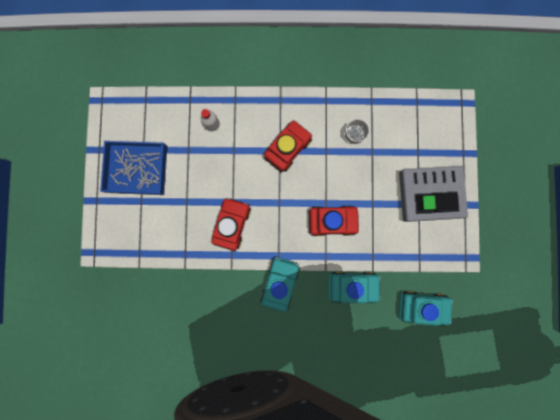

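View pics/side0.png

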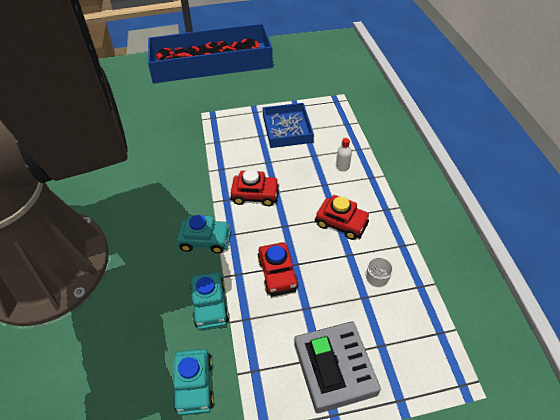

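The top view shows the recorder at about (434,193) with its green end at (429,202). The red cars carry a yellow button at (286,144), a blue one at (333,220) and a white one at (227,227). Three turquoise look-alikes with blue buttons are at (279,289), (355,289) and (430,312). The glue is at (209,120), the tub at (355,132) and the tray at (135,168).

"Blue" candidates in the top view are the red car (333,220) and those three turquoise cars. I choose the red one. In the side view it is at (276,256).

```bash
cat >> h.py <<'E'
from scipy.optimize import least_squares
def K(p):
    f=210/np.tan(np.radians(p['fovy'])/2); return f
def ray(p,uv):
    f=K(p); d=np.array([(uv[0]-p['cx'])/f,(uv[1]-p['cy'])/f]); 
    x=d.copy()
    for _ in range(20): x=d/(1+p['k1']*(x@x))
    v=R.from_rotvec(p['attitude']).as_matrix()@np.array([x[0],x[1],1]); return np.array(p['xyz']),v/np.linalg.norm(v)
def proj(p,X):
    c=R.from_rotvec(p['attitude']).as_matrix().T@(np.asarray(X)-p['xyz']); s=c[:2]/c[2]; s=s*(1+p['k1']*(s@s)); return s*K(p)+[p['cx'],p['cy']]
def atz(p,uv,z):
    o,v=ray(p,uv); return o+v*(z-o[2])/v[2]
def tri(ps,uvs):
    return least_squares(lambda X:np.concatenate([proj(p,X)-u for p,u in zip(ps,uvs)]),[.55,0,.05])
def blob(p,lo,hi,box):
    h=cv2.cvtColor(p['img'],cv2.COLOR_RGB2HSV); m=cv2.inRange(h,lo,hi); 
    z=np.zeros_like(m); l,t,r,b=box; z[t:b,l:r]=m[t:b,l:r]
    n,lab,st,c=cv2.connectedComponentsWithStats(z)
    i=1+np.argmax(st[1:,4]); return c[i],st[i]
E
python3 - <<'E'
from h import *
pt=arm.read_camera('top'); ps=arm.read_camera('side')
C={'green':((45,120,120),(75,255,255),(415,190,445,215),(305,330,340,365),.060),
'yellow':((20,120,100),(35,255,255),(265,125,310,165),(320,185,365,225),.066),
'blue':((105,120,60),(130,255,255),(318,205,350,236),(258,238,292,270),.066),
'white':((0,0,150),(180,60,255),(214,214,240,240),(238,166,264,186),.066)}
for k,(lo,hi,b1,b2,z) in C.items():
    a,s1=blob(pt,lo,hi,b1); b,s2=blob(ps,lo,hi,b2)
    r=tri([pt,ps],[a,b])
    print(k,a.round(1),s1,b.round(1),s2,'tri',r.x.round(4),'res',r.fun.round(2),'top',atz(pt,a,z).round(4),'side',atz(ps,b,z).round(4))
for uv in [(88,87),(474,90),(479,271),(83,266)]: print(atz(pt,uv,0).round(3))
for n,uv,z in [('glue cap',(206,113),.085),('glue base',(211,128),0),('tub top',(355,131),.036)]: print(n,atz(pt,uv,z).round(3))
for n,uv in [('rec corners',(401,170)),('',(465,167)),('',(467,218)),('',(404,221))]: print(n,atz(pt,uv,.034).round(3))
print(R.from_rotvec(arm.read_state()['ee_rot']).as_matrix().round(3))
def crop(p,b,n): 
    l,t,r,bb=b; cv2.imwrite('pics/'+n,cv2.resize(cv2.cvtColor(p['img'][t:bb,l:r],cv2.COLOR_RGB2BGR),None,fx=5,fy=5,interpolation=cv2.INTER_CUBIC))
crop(ps,(240,230,390,310),'c_blue.png'); crop(ps,(280,310,390,415),'c_rec.png')
E
```

```text
green [429. 202.] [424 196  11  13 139] [320.7 345.2] [312 337  19  18 232] tri [ 0.5142 -0.3007  0.0517] res [-0.05  0.45  0.36 -0.06] top [ 0.5144 -0.2977  0.06  ] side [ 0.5123 -0.3042  0.06  ]
yellow [286.  143.1] [277 135  19  17 240] [340.7 203.6] [333 197  17  14 196] tri [ 0.6303 -0.011   0.0552] res [-0.06  0.49  0.49 -0.11] top [ 0.6287 -0.0111  0.066 ] side [ 0.6257 -0.02    0.066 ]
blue [332.9 219.9] [324 211  19  18 255] [275.6 253.5] [267 246  19  16 245] tri [ 0.476  -0.1063  0.0545] res [-0.04  0.42  0.4  -0.05] top [ 0.4764 -0.1049  0.066 ] side [ 0.474  -0.1143  0.066 ]
white [226.6 226.4] [219 219  16  16 214] [250.6 172. ] [238 166  26  16 256] tri [0.461  0.1039 0.0687] res [ 0.   -0.01 -0.01  0.  ] top [0.4611 0.1043 0.066 ] side [0.4613 0.1066 0.066 ]
[0.772 0.437 0.   ]
[ 0.77  -0.427  0.   ]
[ 0.373 -0.427  0.   ]
[ 0.372  0.426 -0.   ]
glue cap [0.684 0.148 0.085]
glue base [0.677 0.153 0.   ]
tub top [ 0.663 -0.155  0.036]
rec corners [ 0.583 -0.25   0.034]
 [ 0.591 -0.385  0.034]
 [ 0.485 -0.386  0.034]
 [ 0.477 -0.255  0.034]
[[-0.     0.239 -0.971]
 [ 0.    -0.971 -0.239]
 [-1.    -0.     0.   ]]
```

View crops.

View pics/c_blue.png

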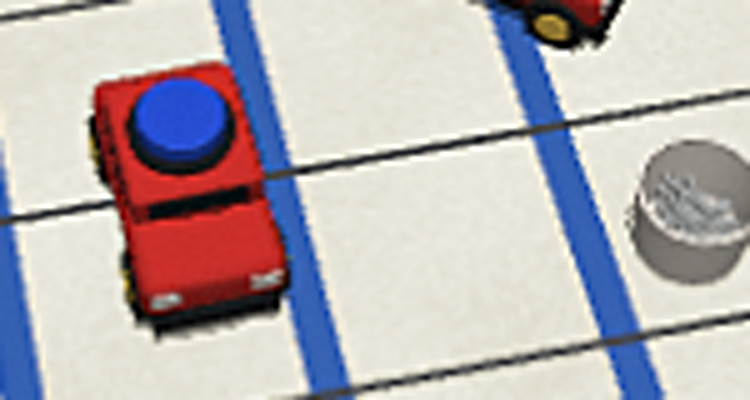

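View pics/c_rec.png

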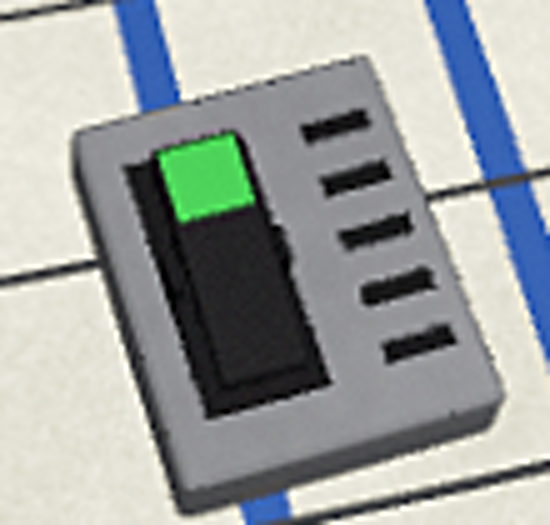

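The crops confirm a blue button on a red car, with the lamps towards -y, and a recorder with its green end raised towards +y. I'll close the fingers and move above the green end at height.

move_arm --pt "0 -30 -55 0 0 0 255" --pt "0 -60 -107 0 0 0 255" --pt "0 -85 -153 0 0 0 255" --pt "0 -110 -198 0 0 0 255" --pt "0 -135 -243 0 0 0 255" --pt "0 -160 -288 0 0 0 255" --pt "0 -185 -333 0 0 0 255" --pt "0 -210 -378 0 0 0 255" --squeeze 40

```text
time_s: 2.1
tcp_pos: [0.45, -0.3572, 0.2315]
ee_rot: [2.093, 0.254, -2.092]
wrist_force: [-0.5, -1.6, 0.1]
gripper_width: -0.001
```

```bash
cat >> h.py <<'E'
def delta(t):
    s=arm.read_state(); M=R.from_rotvec(s['ee_rot']).as_matrix(); print('t',s['time_s'],'tcp',s['tcp_pos'].round(4),'F',s['wrist_force'].round(2),'w',round(s['gripper_width'],3)); print('tool delta mm',(M.T@(np.array(t)-s['tcp_pos'])*1000).round(1)); print('axes',M.round(2).tolist())
E
python3 -c "
from h import *
delta([.513,-.297,.11])"
```

```text
t 2.1 tcp [ 0.45   -0.3572  0.2315] F [-0.48 -1.58  0.13] w -0.001
tool delta mm [121.5 -43.4 -75.6]
axes [[0.0, 0.24, -0.97], [-0.0, -0.97, -0.24], [-1.0, 0.0, -0.0]]
```

move_arm --pt "0 -14 -24 0 0 0 255" --pt "20 -28 -49 0 0 0 255" --pt "50 -28 -49 0 0 0 255" --pt "85 -28 -49 0 0 0 255" --pt "110 -28 -49 0 0 0 255" --pt "121 -28 -49 0 0 0 255" --pt "121 -28 -49 0 0 0 255" --pt "121 -28 -49 0 0 0 255"

```text
time_s: 2.9
tcp_pos: [0.49, -0.3203, 0.1112]
ee_rot: [2.094, 0.253, -2.092]
wrist_force: [0.7, -0.4, 1.0]
gripper_width: 0.001
```

```bash
python3 -c "
from h import *
delta([.513,-.297,.07])
for n in ('top','side'):
    p=arm.read_camera(n); save(p,n+'1.png')
    s=arm.read_state(); print(n,'tcp px',proj(p,s['tcp_pos']).round(1))
    u,v=proj(p,[.513,-.297,.08]).astype(int)
    c=cv2.cvtColor(p['img'][max(0,v-60):v+60,u-70:u+70],cv2.COLOR_RGB2BGR); cv2.imwrite('pics/c1_'+n+'.png',cv2.resize(c,None,fx=4,fy=4)); print(u-70,v-60)
"
```

```text
t 2.9 tcp [ 0.49   -0.3203  0.1112] F [ 0.67 -0.38  1.01] w 0.001
tool delta mm [ 41.2 -17.1 -27.9]
axes [[0.0, 0.24, -0.97], [-0.0, -0.97, -0.24], [-1.0, 0.0, -0.0]]
top tcp px [451.5 212.8]
362 141
side tcp px [311.2 343.4]
250 275
```

View pics/c1_side.png

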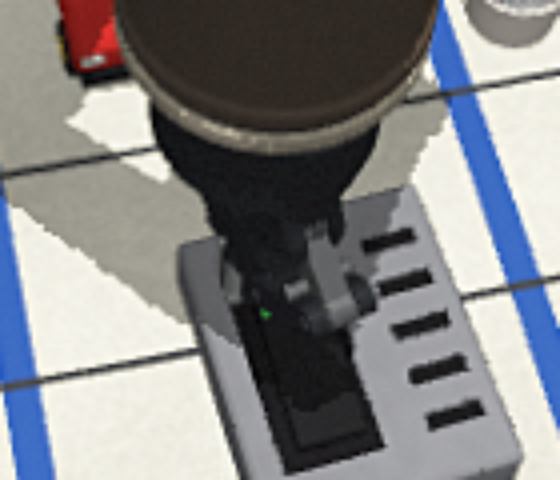

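View pics/c1_top.png

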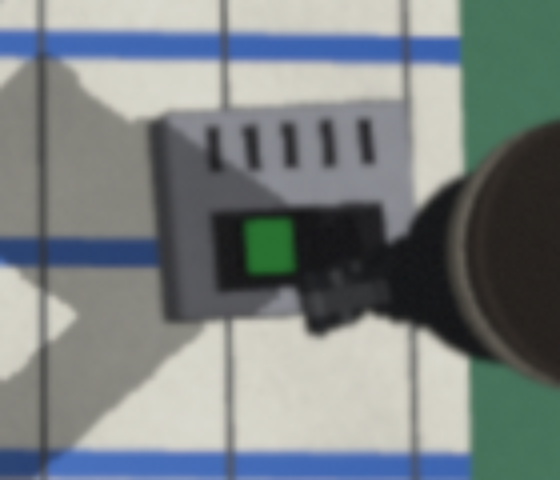

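Both views show the tool short of the green end, with green still visible at top-view pixel (430,203). I'll shift by the remaining distance at height and look again.

move_arm --pt "0 -9 -14 0 0 0 255" --pt "0 -17 -28 0 0 0 255" --pt "10 -17 -28 0 0 0 255" --pt "20 -17 -28 0 0 0 255" --pt "20 -17 -28 0 0 0 255"

```text
time_s: 3.5
tcp_pos: [0.5117, -0.2958, 0.0886]
ee_rot: [2.091, 0.257, -2.096]
wrist_force: [0.3, -0.2, -0.5]
gripper_width: 0.002
```

```bash
python3 -c "
from h import *
delta([.513,-.297,.07])
for n in ('top','side'):
    p=arm.read_camera(n); save(p,n+'2.png')
    s=arm.read_state(); print(n,'tcp px',proj(p,s['tcp_pos']).round(1))
    u,v=(430,200) if n=='top' else (320,340)
    c=cv2.cvtColor(p['img'][max(0,v-60):v+60,u-70:u+70],cv2.COLOR_RGB2BGR); c=cv2.convertScaleAbs(c,alpha=1.8,beta=10);cv2.imwrite('pics/c2_'+n+'.png',cv2.resize(c,None,fx=4,fy=4)); print(u-70,v-60)
"
```

```text
t 3.5 tcp [ 0.5117 -0.2958  0.0886] F [ 0.3  -0.16 -0.45] w 0.002
tool delta mm [18.6  1.5 -1. ]
axes [[-0.0, 0.24, -0.97], [0.0, -0.97, -0.24], [-1.0, -0.0, 0.0]]
top tcp px [433.9 202.1]
360 140
side tcp px [320.5 332.9]
250 280
```

View pics/c2_side.png

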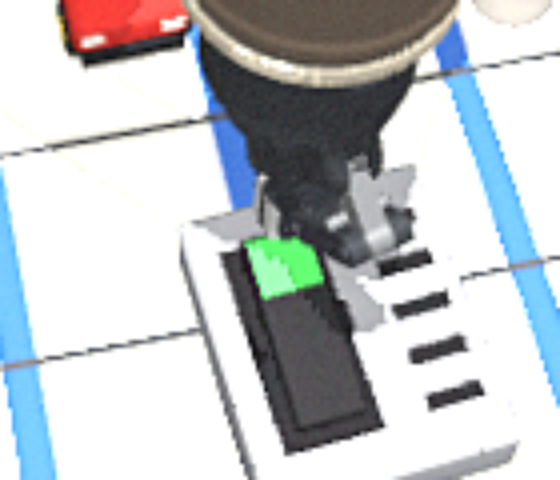

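View pics/c2_top.png

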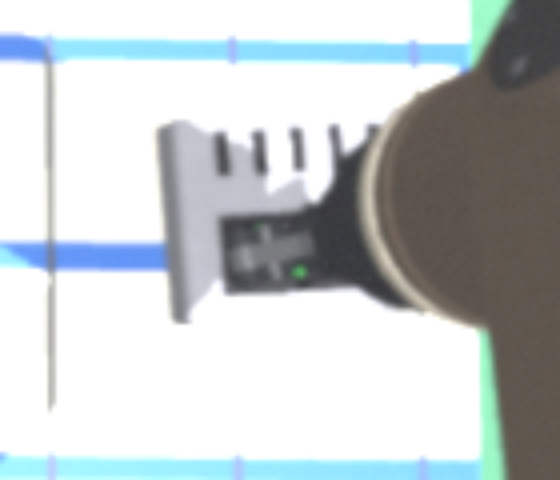

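The top view shows the fingers over the green end at about (430,203), and in the side view the tip is just above it. I'll press down gently, watching the force.

move_arm --pt "8 3 0 0 0 0 255" --pt "16 3 0 0 0 0 255" --pt "22 3 0 0 0 0 255" --pt "27 3 0 0 0 0 255" --pt "31 3 0 0 0 0 255" --pt "34 3 0 0 0 0 255" --pt "36 3 0 0 0 0 255" --pt "36 3 0 0 0 0 255"

```text
time_s: 4.4
tcp_pos: [0.5133, -0.2995, 0.0541]
ee_rot: [2.093, 0.254, -2.093]
wrist_force: [0.5, 0.9, 0.3]
gripper_width: -0.002
```

move_arm --pt "1 0 0 0 0 0 255" --pt "2 0 0 0 0 0 255" --pt "3 0 0 0 0 0 255" --pt "4 0 0 0 0 0 255" --pt "4 0 0 0 0 0 255"

```text
time_s: 4.9
tcp_pos: [0.5133, -0.2995, 0.0502]
ee_rot: [2.093, 0.254, -2.093]
wrist_force: [1.1, 2.1, 1.2]
gripper_width: 0.003
```

```bash
python3 -c "
from h import *
delta([.513,-.297,.05])
for n in ('top','side'):
    p=arm.read_camera(n); save(p,n+'3.png')
    s=arm.read_state(); print(n,'tcp px',proj(p,s['tcp_pos']).round(1),s['wrist_force'])
    u,v=(430,200) if n=='top' else (320,340)
    c=cv2.cvtColor(p['img'][max(0,v-60):v+60,u-70:u+70],cv2.COLOR_RGB2BGR); c=cv2.convertScaleAbs(c,alpha=1.8,beta=10);cv2.imwrite('pics/c3_'+n+'.png',cv2.resize(c,None,fx=4,fy=4)); print(u-70,v-60)
"
```

```text
t 4.9 tcp [ 0.5133 -0.2995  0.0502] F [1.06 2.07 1.25] w 0.003
tool delta mm [ 0.2 -2.5 -0.3]
axes [[-0.0, 0.24, -0.97], [0.0, -0.97, -0.24], [-1.0, -0.0, 0.0]]
top tcp px [428.1 202.9] [-0.16956854  0.8090131   0.63475985]
360 140
side tcp px [320.3 345. ] [1.03619963 0.90672615 1.11560461]
250 280
```

View pics/c3_side.png

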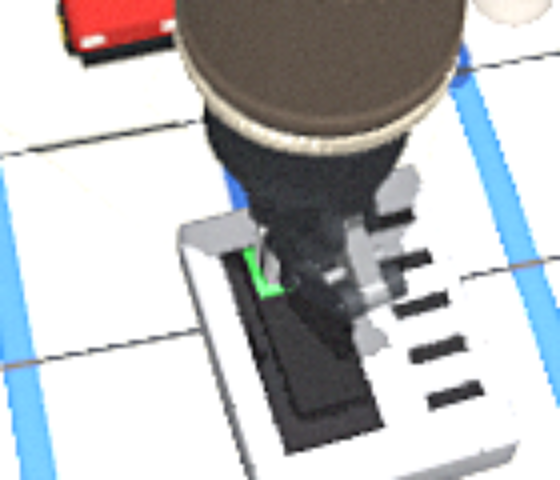

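The tip is on the green end and the paddle is moving. I'll continue down to the hard stop.

move_arm --pt "1 0 0 0 0 0 255" --pt "2 0 0 0 0 0 255" --pt "3 0 0 0 0 0 255" --pt "3 0 0 0 0 0 255"

```text
time_s: 5.4
tcp_pos: [0.5137, -0.2998, 0.0492]
ee_rot: [2.093, 0.253, -2.092]
wrist_force: [-8.7, 5.9, 37.8]
gripper_width: -0.004
```

Hard stop reached at z = 0.049 with 38 N. I'll lift and head towards yellow.

move_arm --pt "-30 0 0 0 0 0 255" --pt "-75 0 0 0 0 0 255" --pt "-85 -30 -20 0 0 0 255" --pt "-85 -65 -45 0 0 0 255" --pt "-85 -105 -75 0 0 0 255" --pt "-85 -145 -104 0 0 0 255" --pt "-85 -185 -133 0 0 0 255" --pt "-85 -225 -161 0 0 0 255"

```text
time_s: 6.2
tcp_pos: [0.6164, -0.0407, 0.1324]
ee_rot: [2.093, 0.254, -2.092]
wrist_force: [0.3, -0.5, -0.3]
gripper_width: -0.001
```

```bash
python3 -c "
from h import *
delta([.628,-.013,.09])
for n in ('top','side'):
    p=arm.read_camera(n); save(p,n+'4.png')
    u,v=(430,200) if n=='top' else (330,350)
    c=cv2.cvtColor(p['img'][max(0,v-60):v+60,u-70:u+70],cv2.COLOR_RGB2BGR);cv2.imwrite('pics/c4_'+n+'.png',cv2.resize(c,None,fx=4,fy=4)); print(u-70,v-60)
"
```

```text
t 6.2 tcp [ 0.6164 -0.0407  0.1324] F [ 0.34 -0.5  -0.32] w -0.001
tool delta mm [ 42.4 -24.2 -17.8]
axes [[0.0, 0.24, -0.97], [-0.0, -0.97, -0.24], [-1.0, 0.0, -0.0]]
360 140
260 290
```

View pics/c4_side.png

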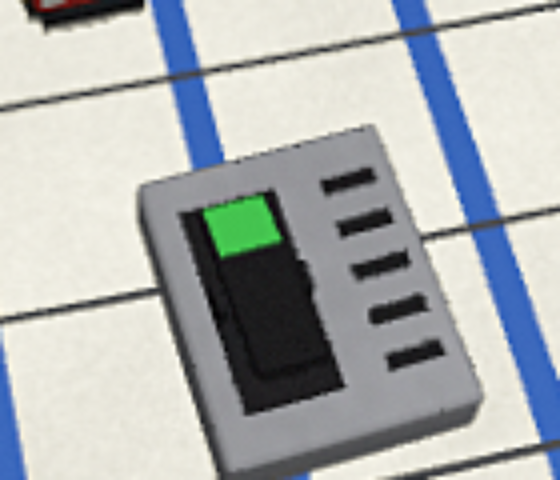

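View pics/top4.png

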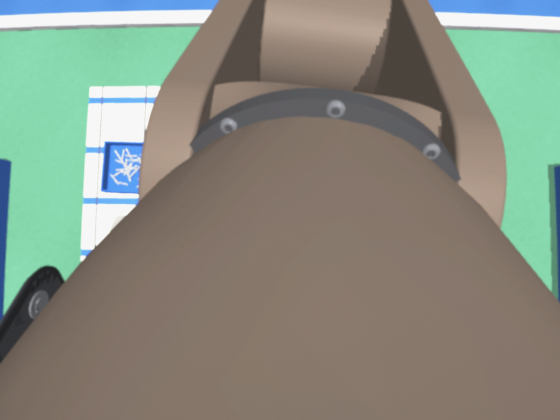

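```bash
python3 -c "
from h import *
p=arm.read_camera('side')
a0,s0=blob({'img':cv2.cvtColor(cv2.imread('pics/side0.png'),cv2.COLOR_BGR2RGB)},(45,120,120),(75,255,255),(305,330,340,365))
a1,s1=blob(p,(45,120,120),(75,255,255),(305,330,340,365))
print(a0,s0,a1,s1)
piv=np.array([.514,-.327])
for a in (-.2,0,.14,.2):
  f=lambda d:proj(p,[.514,piv[1]+d*np.cos(a)+8e-3*np.sin(a),.046+.008*np.cos(a)-d*np.sin(a)]).round(1)
  print(a,'green',f(.03),'inner',f(.02),'outer',f(.04),'far',f(-.04))
i0=cv2.imread('pics/side0.png')[310:410,280:390]; i1=cv2.cvtColor(p['img'],cv2.COLOR_RGB2BGR)[310:410,280:390]
c=np.hstack([i0,i1]);c=cv2.convertScaleAbs(c,alpha=2.2,beta=20); cv2.imwrite('pics/cmp.png',cv2.resize(c,None,fx=3.6,fy=3.6,interpolation=cv2.INTER_CUBIC))
"
```

```text
[320.72727273 345.14718615] [312 337  19  18 231] [319.96907216 346.03092784] [311 339  19  15 194]
-0.2 green [321.  342.2] inner [322.4 348.2] outer [319.6 336.3] far [331.  385.3]
0 green [320.5 342.5] inner [321.9 348.1] outer [319.  337.1] far [331.3 383. ]
0.14 green [320.2 343.2] inner [321.7 348.3] outer [318.7 338.1] far [331.3 380.8]
0.2 green [320.1 343.6] inner [321.6 348.5] outer [318.6 338.7] far [331.3 379.8]
```

View pics/cmp.png

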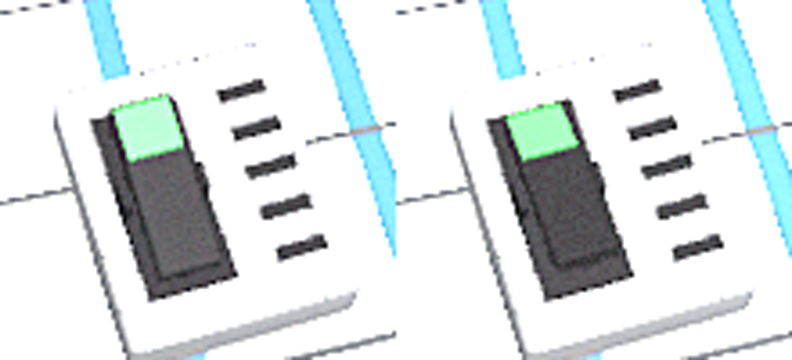

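View pics/side4.png

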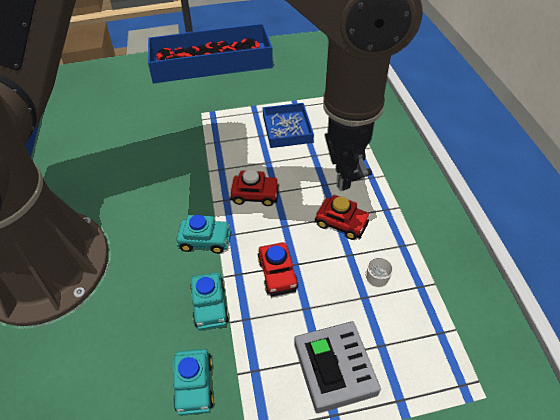

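Comparing before and after, the green top row went from 337 to 339, the green height from 18 to 15 px, and the far end came up. This matches a fully on rocker, and so does the hard stop. No car, bottle or tub looks moved in the side view. Next I'll go above yellow.

move_arm --pt "0 -12 -9 0 0 0 255" --pt "0 -24 -18 0 0 0 255" --pt "15 -24 -18 0 0 0 255" --pt "32 -24 -18 0 0 0 255" --pt "42 -24 -18 0 0 0 255" --pt "42 -24 -18 0 0 0 255" --pt "42 -24 -18 0 0 0 255"

```text
time_s: 7.05
tcp_pos: [0.6274, -0.0153, 0.0901]
ee_rot: [2.093, 0.254, -2.094]
wrist_force: [-0.4, -0.6, 0.8]
gripper_width: 0.001
```

```bash
python3 -c "
from h import *
delta([.628,-.013,.066])
p=arm.read_camera('side'); save(p,'side5.png')
s=arm.read_state(); print(proj(p,s['tcp_pos']), proj(p,[.628,-.013,.066]))
c=cv2.cvtColor(p['img'][140:260,270:410],cv2.COLOR_RGB2BGR);c=cv2.convertScaleAbs(c,alpha=1.6,beta=10);cv2.imwrite('pics/c5.png',cv2.resize(c,None,fx=4,fy=4))
"
```

```text
t 7.05 tcp [ 0.6274 -0.0153  0.0901] F [-0.43 -0.6   0.76] w 0.001
tool delta mm [24.1 -2.1 -1.2]
axes [[-0.0, 0.24, -0.97], [0.0, -0.97, -0.24], [-1.0, -0.0, 0.0]]
[342.04681467 193.4668116 ] [340.82157988 200.83809406]
```

View pics/c5.png

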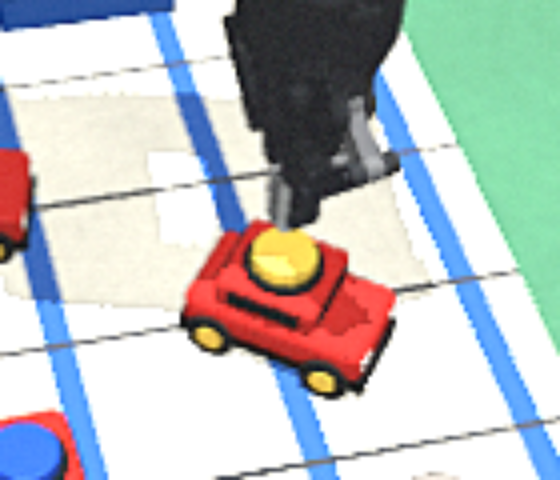

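In the side crop the tip, at image (342,197), is right above the yellow button centre at (341,203). The remaining 24 mm descent (about +7 px) lands on it. Pressing now.

move_arm --pt "10 -1 -1 0 0 0 255" --pt "18 -1 -1 0 0 0 255" --pt "22 -1 -1 0 0 0 255" --pt "25 -1 -1 0 0 0 255" --pt "27 -1 -1 0 0 0 255" --pt "28 -1 -1 0 0 0 255" --pt "29 -1 -1 0 0 0 255" --pt "29 -1 -1 0 0 0 255"

```text
time_s: 7.9
tcp_pos: [0.6284, -0.0137, 0.0614]
ee_rot: [2.093, 0.254, -2.093]
wrist_force: [0.1, -0.3, 0.0]
gripper_width: 0.004
```

move_arm --pt "1 0 0 0 0 0 255" --pt "2 0 0 0 0 0 255" --pt "2 0 0 0 0 0 255"

```text
time_s: 8.2
tcp_pos: [0.6286, -0.0137, 0.06]
ee_rot: [2.094, 0.254, -2.092]
wrist_force: [-2.8, 0.4, 11.1]
gripper_width: -0.003
```

```bash
python3 -c "
from h import *
delta([.628,-.013,.06])
p=arm.read_camera('side'); save(p,'side6.png')
s=arm.read_state(); print(proj(p,s['tcp_pos']),s['wrist_force'])
c=cv2.cvtColor(p['img'][140:260,270:410],cv2.COLOR_RGB2BGR);c=cv2.convertScaleAbs(c,alpha=1.6,beta=10);cv2.imwrite('pics/c6.png',cv2.resize(c,None,fx=4,fy=4))
"
```

```text
t 8.2 tcp [ 0.6286 -0.0137  0.06  ] F [-2.78  0.44 11.13] w -0.003
tool delta mm [-0.  -0.9  0.4]
axes [[0.0, 0.24, -0.97], [-0.0, -0.97, -0.24], [-1.0, 0.0, -0.0]]
[340.92447454 203.03604852] [-2.8352802  -0.30508063 11.22742941]
```

View pics/c6.png

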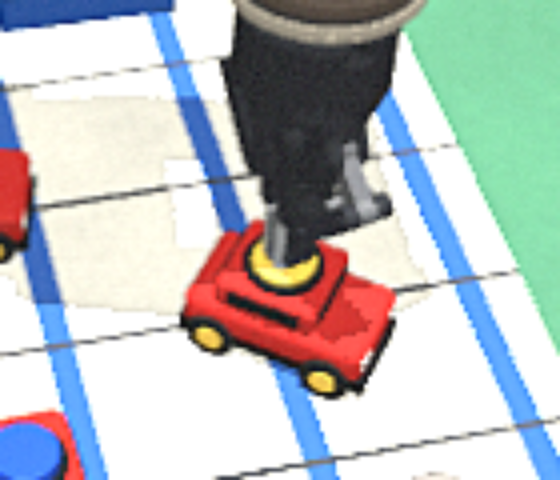

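Yellow is at its hard stop: TCP z = 0.0600 with 11 N, and the car has not moved. I'll lift and go to blue on the red car.

move_arm --pt "-25 0 0 0 0 0 255" --pt "-60 0 0 0 0 0 255" --pt "-70 10 32 0 0 0 255" --pt "-70 22 70 0 0 0 255" --pt "-70 34 108 0 0 0 255" --pt "-70 46 146 0 0 0 255" --pt "-70 54 171 0 0 0 255" --pt "-70 54 171 0 0 0 255"

```text
time_s: 9.05
tcp_pos: [0.4722, -0.1081, 0.1293]
ee_rot: [2.093, 0.253, -2.096]
wrist_force: [-0.5, 0.8, 1.0]
gripper_width: 0.001
```

```bash
python3 -c "
from h import *
delta([.475,-.107,.09])
p=arm.read_camera('side'); save(p,'side7.png')
print(blob(p,(20,120,100),(35,255,255),(320,185,365,225)))
"
```

```text
t 9.05 tcp [ 0.4722 -0.1081  0.1293] F [-0.5   0.75  0.97] w 0.001
tool delta mm [39.3 -0.4 -3. ]
axes [[-0.0, 0.24, -0.97], [0.0, -0.97, -0.24], [-1.0, -0.0, 0.0]]
(array([340.58857143, 204.42857143]), array([332, 198,  18,  14, 175], dtype=int32))
```

View pics/side7.png

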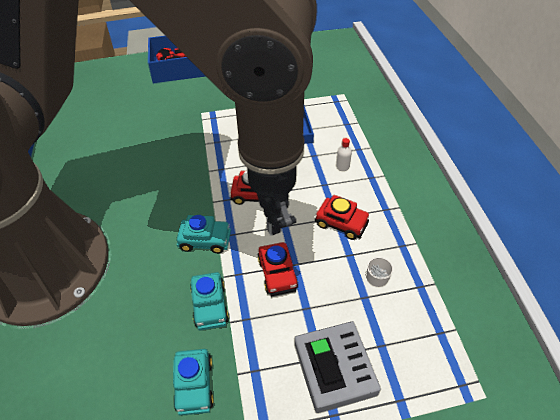

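The yellow car is in place with its button lower. The tool is above the blue button of the red car at (276,255). I'll descend to z ≈ 0.088 and check.

move_arm --pt "14 0 -2 0 0 0 255" --pt "30 0 -2 0 0 0 255" --pt "40 0 -2 0 0 0 255" --pt "41 0 -2 0 0 0 255" --pt "41 0 -2 0 0 0 255"

```text
time_s: 9.6
tcp_pos: [0.4774, -0.1064, 0.0882]
ee_rot: [2.093, 0.255, -2.093]
wrist_force: [-0.2, 0.2, 0.4]
gripper_width: 0.003
```

```bash
python3 -c "
from h import *
delta([.475,-.107,.066])
p=arm.read_camera('side'); save(p,'side8.png')
s=arm.read_state(); print(proj(p,s['tcp_pos'])-[206,200])
c=cv2.cvtColor(p['img'][200:320,206:346],cv2.COLOR_RGB2BGR);c=cv2.convertScaleAbs(c,alpha=1.6,beta=10);cv2.imwrite('pics/c8.png',cv2.resize(c,None,fx=4,fy=4))
"
```

```text
t 9.6 tcp [ 0.4774 -0.1064  0.0882] F [-0.2   0.15  0.43] w 0.003
tool delta mm [22.2  0.   2.5]
axes [[-0.0, 0.24, -0.97], [0.0, -0.97, -0.24], [-1.0, -0.0, 0.0]]
[70.49615468 42.65014776]
```

View pics/c8.png

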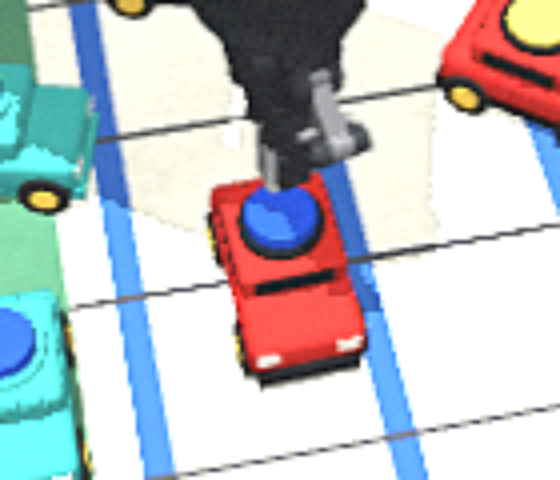

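The tip at crop (288,187) is above the button centre (280,213). I'll apply a 2 mm shift to -x and press.

move_arm --pt "10 0 2 0 0 0 255" --pt "17 0 2 0 0 0 255" --pt "21 0 2 0 0 0 255" --pt "24 0 2 0 0 0 255" --pt "26 0 2 0 0 0 255" --pt "28 0 2 0 0 0 255" --pt "29 0 2 0 0 0 255" --pt "29 0 2 0 0 0 255"

```text
time_s: 10.45
tcp_pos: [0.475, -0.1071, 0.0599]
ee_rot: [2.093, 0.254, -2.093]
wrist_force: [-5.5, 1.0, 17.0]
gripper_width: -0.002
```

Blue is at its hard stop: z = 0.0599 with 17 N. I'll lift clear and retreat for a final look.

move_arm --pt "-30 0 0 0 0 0 255" --pt "-75 0 0 0 0 0 255" --pt "-120 0 0 0 0 0 255" --pt "-160 20 10 0 0 0 255" --pt "-170 60 30 0 0 0 255" --pt "-170 100 60 0 0 0 255" --pt "-170 140 95 0 0 0 255" --pt "-170 180 130 0 0 0 255"

```text
time_s: 11.25
tcp_pos: [0.3941, -0.3091, 0.2297]
ee_rot: [2.093, 0.254, -2.091]
wrist_force: [1.6, -0.0, -0.1]
gripper_width: -0.003
```

```bash
python3 -c "
from h import *
delta([.17,-.60,.23])
"
```

```text
t 11.25 tcp [ 0.3941 -0.3091  0.2297] F [ 1.62 -0.04 -0.14] w -0.003
tool delta mm [ -0.3 228.7 287.3]
axes [[0.0, 0.24, -0.97], [-0.0, -0.97, -0.24], [-1.0, 0.0, -0.0]]
```

move_arm --pt "0 28 35 0 0 0 255" --pt "0 56 70 0 0 0 255" --pt "0 84 105 0 0 0 255" --pt "0 112 140 0 0 0 255" --pt "0 140 175 0 0 0 255" --pt "0 168 210 0 0 0 255" --pt "0 196 245 0 0 0 255" --pt "0 220 275 0 0 0 255"

```text
time_s: 12.05
tcp_pos: [0.1789, -0.5886, 0.2293]
ee_rot: [2.093, 0.253, -2.093]
wrist_force: [0.3, -1.5, 0.2]
gripper_width: -0.001
```

move_arm --pt "0 10 15 0 0 0 255" --pt "0 10 15 0 0 0 255" --pt "0 10 15 0 0 0 255"

```text
time_s: 12.35
tcp_pos: [0.1685, -0.5996, 0.229]
ee_rot: [2.094, 0.254, -2.093]
wrist_force: [0.2, 0.2, 0.3]
gripper_width: -0.002
```

```bash
python3 -c "
from h import *
s=arm.read_state(); print(s['time_s'],s['tcp_pos'],abs(s['joint_velocities']).max())
C={'green':((45,120,120),(75,255,255),(415,190,445,215),(305,330,340,365)),
'yellow':((20,120,100),(35,255,255),(265,125,310,165),(320,185,365,225)),
'blue':((105,120,60),(130,255,255),(318,205,350,236),(258,238,292,270)),
'white':((0,0,150),(180,60,255),(214,214,240,240),(238,166,264,186))}
for j,n in enumerate(('top','side')):
    p=arm.read_camera(n); save(p,n+'9.png')
    o={'img':cv2.cvtColor(cv2.imread('pics/%s0.png'%n),cv2.COLOR_BGR2RGB)}
    for k,v in C.items():
        for q in (o,p):
            b=blob(q,v[0],v[1],v[2+j]); print(n,k,b[0].round(1),b[1])
    if j: 
        c=np.hstack([cv2.cvtColor(q['img'][150:300,190:390],cv2.COLOR_RGB2BGR) for q in (o,p)]); cv2.imwrite('pics/c9.png',cv2.resize(c,None,fx=2,fy=2,interpolation=cv2.INTER_CUBIC))
"
```

```text
12.35 [ 0.16852698 -0.59958973  0.22901383] 0.0212724549871204
top green [429. 202.] [424 196  11  13 139]
top green [426.  202.5] [420 196  13  14 160]
top yellow [286.1 143.1] [277 135  19  17 241]
top yellow [286.  143.8] [277 136  18  17 243]
top blue [332.9 219.9] [324 211  18  18 254]
top blue [332.8 220. ] [324 211  18  18 250]
top white [226.6 226.4] [219 219  16  16 213]
top white [226.6 226.4] [219 219  16  16 214]
side green [320.7 345.1] [312 337  19  18 231]
side green [320. 346.] [311 339  19  15 194]
side yellow [340.7 203.6] [333 197  17  14 196]
side yellow [340.6 204.4] [332 198  18  14 173]
side blue [275.6 253.5] [267 246  19  16 245]
side blue [275.7 254. ] [267 247  19  15 227]
side white [250.5 172. ] [238 166  26  17 257]
side white [250.5 172. ] [238 166  26  16 256]
```

View pics/top9.png

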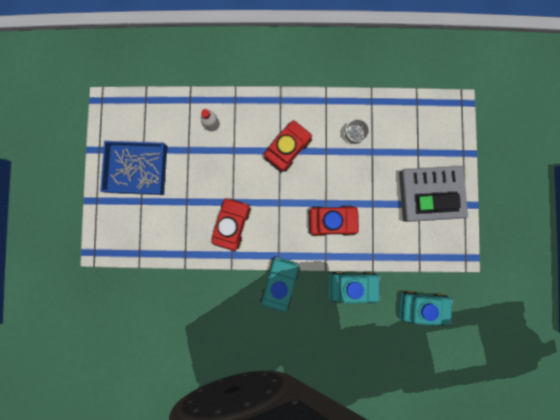

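View pics/c9.png

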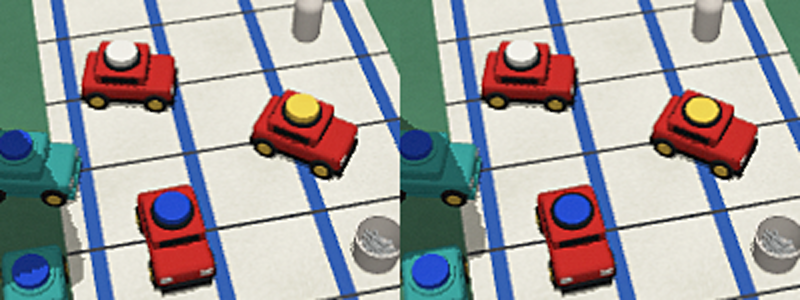

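The final views show the green end lower (top view 429→426, side-view height 18→15 px). The yellow and blue buttons are lower in their collars and the white one is unchanged. Cars, glue and tub have the same pixels as at the start, and the arm is clear and at rest.

```bash
python3 -c "
from h import *
print(arm.sign_off())"
```

```text
the job is handed in; nothing more can be done
None
```

I pressed the recorder's green end, then the yellow button, then the blue button on the red car, using closed fingers and grasping nothing. I then retreated and handed the job in at about 12.5 s; no verdict was reported.

| Press | TCP height at the stop | Force |
|---|---|---|
| Rocker, green end | 49 mm | 38 N |
| Yellow button | 60.0 mm | 11 N |
| Blue button | 59.9 mm | 17 N |

- **Final pictures:** The rocker is tipped, and the yellow and blue buttons sit lower in their collars. The white button is unchanged. The cars, glue bottle and tub show no visible shift, and the arm is clear of everything.
- **Rocker angle:** I did not measure it directly. In the top view the green end moved about 3 px, where I expected about 4. I took it as fully on because of the firm hard stop and the side view, where the green end's edges moved as predicted for fully on.
- **Camera heights:** Combining both cameras put the button tops about 11 mm too low. I used the given heights with the top view instead, and the contact heights confirmed them.

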